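# Fill the dipper cup with milling balls at the hopper and put it on the balance

## Task

Draw the steel dipper cup out from the low shelf by its round body, stand it on the open desk and let go, then take it again by its handle. Holding it up under the hopper, push the shutter fully open with the cup so that all four balls drop into it, then stand the filled cup upright in the middle of the balance's pan and let go. Slide the shutter fully shut again, and leave everything else on the desk where it is.

Things in the scene. Friction and masses are not known exactly. Their poses are not given: they have to be found in the camera images.
- cup: steel dipper cup: round, open, outside 68 mm, 75 tall, wall 3, floor 4, about 0.12 kg; a straight bar handle (12 wide, 16 deep, centred 58 above the underside) sticks out along the cup's +x to 125 mm from the axis. Origin: centre of underside, z up. It starts standing with the handle under the riser's board (14 mm free above the handle): only the round body can be taken, across the handle
- cup_mid (a point): point on the cup's axis, 38 mm above its underside
- cup_grip (a point): point in the middle of the handle's outer part, 105 mm from the cup's axis, 58 mm above its underside
- riser: low white shelf fixed to the desk, 170 mm deep (x), 240 wide (y), board from 80 to 90 mm above the desk, upright 12 mm boards at both ends, open in front (-x) and behind, books to 124 mm high on its rear half. Origin: centre of its footprint on the desk. The cup starts in front of its -x edge
- hopper: gravity hopper fixed to the desk, 250 mm tall: upright clear tube (60 mm outside, from z 131, 86 at the top) with four balls, on two posts 68 mm behind (+x) its axis and 67 to either side; base plate 8 thick. Origin: on the desk, on the tube's axis. The cup enters from its open -x side, moving along +x with the handle trailing to -x, and has no support there
- outlet (a point): point on the tube's axis at the underside of the shutter plate, 123 mm above the desk; the cup's rim must pass below it (6 mm below is good)
- shutter (a joint): steel slide under the tube, m along the hopper's +x: 0 shut (stop), 0.062 fully open (stop). Needs 3 to 4 N, stays where left. A 50 mm wide tab hangs from its front edge, from 123 down to 93 mm above the desk: a held cup pushed in along +x bears on it and opens the shutter, with the opening always over the cup's mouth; at the open stop the cup is right under the outlet
- shutter_tab (a point): middle of the tab's front (-x) face, which the cup pushes; moves with the shutter
- shutter_post (a point): top centre of the shutter's upright black finger post (14 mm diameter, from 126 to 190 mm above the desk, 110 mm to the hopper's +y side of the tube's axis); moves with the shutter
- balance: white bench balance fixed to the desk, 190 x 170 mm, 34 mm tall, with a round steel pan of 120 mm diameter; at yaw 0 its dark front faces the robot. Origin: on the desk, at the middle of its rear (+x) edge
- pan (a point): centre of the pan's top face, 48 mm above the desk
- ball0_center (a point): centre of a white milling ball, 30 mm diameter, about 25 g; at first in the hopper's tube
- ball1_center (a point): centre of a white milling ball, 30 mm diameter, about 25 g; at first in the hopper's tube
- ball2_center (a point): centre of a white milling ball, 30 mm diameter, about 25 g; at first in the hopper's tube
- ball3_center (a point): centre of a white milling ball, 30 mm diameter, about 25 g; at first in the hopper's tube
- jar: bystander, to be left alone: a closed glass jar with a metal lid, 84 mm across, 115 tall. Origin: centre of its underside
- tin: bystander, to be left alone: a flat closed metal sample tin, 60 mm across, 15 tall, lying on the desk in front of the robot. Origin: centre of its underside
- tin2: bystander, to be left alone: another such tin, behind the hopper. Origin: centre of its underside
- mouse: bystander, to be left alone: a computer mouse, 100 x 58 x 29 mm. Origin: centre of its underside
- beaker: bystander, to be left alone: an empty glass beaker without a handle, 72 mm across, 90 tall. Origin: centre of its underside

How it is judged:
On the way, in this order (a step that is already met when the one before it is completed fails the run):
1. the cup stands upright on the open desk, its handle clear of the riser, let go (height (world z) of cup below 0.006 m and angle between cup's own z axis and vertical below 0.08 rad and distance of cup from where it was at the start of the episode above 0.06 m and (x of cup_grip in the frame of riser below -0.095 m or y of cup_grip in the frame of riser above 0.13 m or y of cup_grip in the frame of riser below -0.13 m) and contact force between the fingers and cup below 0.1 N and linear speed of cup below 0.02 m/s), for 0.2 s.
2. the shutter is fully open and all four balls are in the cup, held up in the gripper (distance between each of ball0_center, ball1_center, ball2_center, ball3_center and cup_mid below 0.04 m and value of joint shutter above 0.056 m and height (world z) of cup above 0.015 m and contact force between the fingers and cup above 0.5 N and horizontal distance between cup and outlet below 0.03 m), for 0.2 s.
At the end, for the whole second after the job is handed in: The cup stands upright (within 0.08 rad) and at rest on the balance's pan, its axis within 25 mm of the pan's centre, with all four balls inside it, and the shutter is shut to within 4 mm (distance between each of ball0_center, ball1_center, ball2_center, ball3_center and cup_mid below 0.04 m and horizontal distance between cup and pan below 0.025 m and z of cup in the frame of pan between -0.005 and 0.006 m and angle between cup's own z axis and vertical below 0.08 rad and linear speed of cup below 0.02 m/s and value of joint shutter below 0.004 m); the robot touches nothing.
It fails at once if a bystander on the desk is moved by more than 25 mm (distance of any of jar, tin, tin2, mouse, beaker from where it was at the start of the episode above 0.025 m).
It also fails if it takes over 72 s, if anything falls off the work surface, if the arm or the gripper's body presses on something with over 40 N, if the wrist force passes 120 N, or if a joint passes its speed limit or range.

## Robot

A 7-joint arm with a two-finger parallel gripper is mounted at the origin on the work surface. World frame = base frame: x ahead of the robot, y to its left, z up, the work surface at z = 0. Lengths are in m, angles in rad, forces in N, time in s.
With the tool pointing down it reaches from about 0.425 to 0.875 m from the base axis. Payload 4.7 kg.
Tool frame: the origin (TCP) lies midway between the tips of the shut fingers; the grasp point (between the pads) lies 19 mm behind it; z points along the fingers, x is the direction in which the jaws open and shut, and the axes are right-handed (so a half turn about z gives the same grasp; the last joint's range is limited). The gripper opens to 87 mm and grips with 3 to 60 N. Pads are 19 mm wide; open, the fingers measure 117 mm over their backs; the gripper's body (75 mm by 190 mm) begins 51 mm behind the grasp point.
Start: joints at [-1.116, 0.321, -0.07, 1.45, 0.023, 1.371, -0.057], TCP at [0.277, 0.588, 0.191] pointing down, gripper open.
Joint ranges: [-2.86, 2.86], [-0.3, 2.09], [-1.38, 1.24], [0.06, 2.45], [-1.56, 4.7], [0.09, 2.05], [-2.69, 2.69]. Speed limits (rad/s): [2.57, 2.57, 3.14, 3.14, 3.14, 3.14, 3.14].

## Interface

Orientations are given as a rotation vector (axis times angle).
In Python, from bench import get_state, eyes, ticket gives the robot as it stands.
- The arm moves only by the tool carry_out, never from a script. Its argument "motion" is a list of rows, each a list of 2 entries, a list of its own where there are three numbers: the shift along the world's x, y, z in m, then the turn about the world's z in rad. A call has 1 to 20 rows; each row is the pose to reach, as a shift and turn from the pose commanded when the call began; what a row does not reach only later rows make up. A row lasts 1/10 s, in which the tool goes at most 50 mm and 8.59 degrees, less where a joint would pass 70% of its speed; a pose out of reach is approached as far as the arm can. A call with a gripper value outside its range is refused whole. "grip" is the gripper command: -1 is fully open, 1 is shut, values between are in proportion, set as the call begins (left out, the last holds). The fingers move at their own pace and stop on an object; "squeeze" is the grip in N (left out, the last holds). Time passes only in rows, so rows that repeat a pose let the fingers close. It gives the time, the measured TCP pose, the force and the opening at its end, in the units of the state.
- get_state(): the state, without advancing time (a new reading comes with each control period).
- eyes.get_image(name): name is "scene" or "top"; returns a dict with "pixels" (384x512x3 uint8, blue, green, red), "mtx" (3x3 intrinsics, pixels), "extrinsics" (4x4, takes a point from camera to world coordinates). Camera axes: x right, y down, z forward; pixel columns grow to the right and rows downward; lengths in m; the calibration is good to about 2 mm. A picture is of the moment at which its call begins. There is no depth.
- ticket.close_job(): hands the job in, once; it reports no verdict.
The state is a dict: "time": time; "joint_positions": joint angles; "qd": joint speeds; "joint_torque": joint torques, N m; "position": TCP position; "tool_rot": TCP orientation; "ft_force": force on the tool from outside, world axes, zero at the start; "torque": the same for the moment, N m; "grip_width": opening from 0.0 (shut) to 1.0 (fully open).
Only numpy, scipy, OpenCV 4.12 (cv2) and the standard library are available. Lean on these libraries where they do the work, as an engineer would, in place of code of your own. Each camera call takes 0.05 s, during which the arm holds its last target. There are 200 camera calls.

## Working session

There is one attempt and no reset: what is moved stays moved. The work goes in short steps, Python scripts to look and compute and a tool call to move; the robot and the scene stay as the last step left them, time stands still between calls to the robot, and variables do not carry over. Pictures are saved under pics/ and viewed, about 8 in all and at most 12, crops included, and the job is handed in when it is done.

Besides the shell and the picture viewer there is one more tool, called after "Request:" as name([rows], argument=value, ...), one row to a line, values as JSON. carry_out: Moves the arm, as the interface text tells. Its arguments: {"type":"object","properties":{"motion":{"type":"array","items":{"type":"array"}},"grip":{"type":"number"},"squeeze":{"type":"number"}},"required":["motion"]}

```bash
mkdir -p pics
cat > h.py <<'E'
import numpy as np, cv2
from bench import get_state, eyes, ticket
def shot(name,fn,crop=None,k=1):
    d=eyes.get_image(name); im=np.array(d["pixels"])
    np.savez('pics/cal_'+name,m=d["mtx"],e=d["extrinsics"]); cv2.imwrite('pics/raw_'+fn,im)
    if crop: x0,y0,x1,y1=crop; im=im[y0:y1,x0:x1]
    if k!=1: im=cv2.resize(im,None,fx=k,fy=k,interpolation=cv2.INTER_CUBIC)
    cv2.imwrite('pics/'+fn,im)
def ray(name,u,v,z):
    c=np.load('pics/cal_'+name+'.npz'); e=c['e']
    d=e[:3,:3]@np.linalg.solve(c['m'],[u,v,1.]); o=e[:3,3]
    return o+d*(z-o[2])/d[2]
def proj(name,p):
    c=np.load('pics/cal_'+name+'.npz'); q=np.linalg.inv(c['e'])@np.r_[p,1]; q=c['m']@q[:3]; return q[:2]/q[2]
E
python3 - <<'E'
from h import *
shot('top','t1.png',k=1.56); shot('scene','s1.png',k=1.56)
s=get_state(); print(s)
for n in('top','scene'):
    c=np.load(f'pics/cal_{n}.npz'); print(c['m'],c['e'])
E
```

```text
{'time': 0.1, 'joint_positions': array([-1.11591073,  0.32174254, -0.07009898,  1.45153667,  0.02264035,
        1.37080149, -0.05688719]), 'qd': array([ 0.00130784, -0.00290569, -0.00116892, -0.00142793,  0.00045167,
       -0.00029871, -0.00029322]), 'joint_torque': array([-1.40420507e-04, -4.92572343e+01, -4.05501360e-01, -3.13399208e+01,
       -6.40345411e-02,  3.95409053e-02,  7.44601198e-05]), 'position': array([0.27714389, 0.58735605, 0.19008336]), 'tool_rot': array([ 2.65243347e+00,  1.68161026e+00, -2.14255320e-03]), 'ft_force': array([-0.88386298,  0.86065346, -0.13686233]), 'torque': array([ 0.01480941,  0.02079274, -0.01741892]), 'grip_width': 0.996948189087387}
[[408.42041594   0.         254.56857564]
 [  0.         408.42041594 193.42388227]
 [  0.           0.           1.        ]] [[-0.02137293 -0.97994643  0.19811159  0.29593277]
 [-0.99975765  0.0199031  -0.00940774  0.0145219 ]
 [ 0.00527605 -0.19826464 -0.98013432  1.49924057]
 [ 0.          0.          0.          1.        ]]
[[493.80333181   0.         250.20114269]
 [  0.         493.80333181 199.14369926]
 [  0.           0.           1.        ]] [[ 0.67625563  0.56616515 -0.47131237  1.50429352]
 [ 0.73658056 -0.52947767  0.42083544 -0.84709393]
 [-0.01128702 -0.63175186 -0.7750885   1.6914284 ]
 [ 0.          0.          0.          1.        ]]
```

View pics/t1.png

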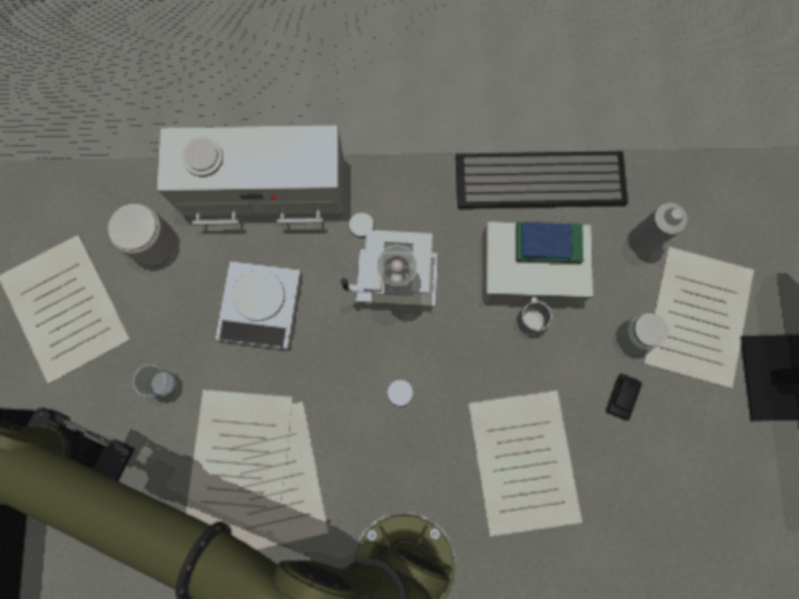

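View pics/s1.png

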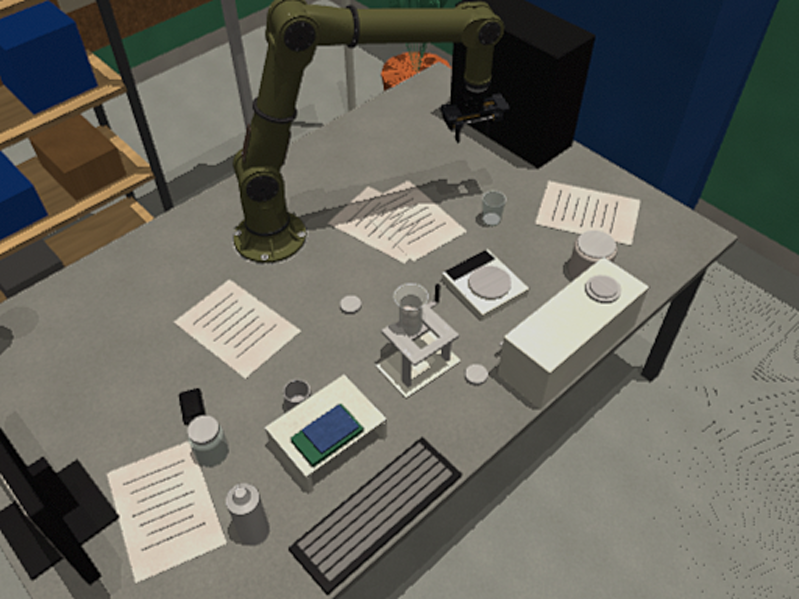

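Run:
```python
from h import *
im=cv2.imread('pics/raw_t1.png')
a=cv2.resize(im[130:230,300:400],None,fx=4,fy=4,interpolation=cv2.INTER_CUBIC)
b=cv2.resize(im[135:235,205:305],None,fx=4,fy=4,interpolation=cv2.INTER_CUBIC)
cv2.imwrite('pics/m1.png',np.hstack([a,b]))
im=cv2.imread('pics/raw_s1.png')
a=cv2.resize(im[220:320,160:260],None,fx=4,fy=4,interpolation=cv2.INTER_CUBIC)
b=cv2.resize(im[150:250,235:335],None,fx=4,fy=4,interpolation=cv2.INTER_CUBIC)
cv2.imwrite('pics/m2.png',np.hstack([a,b]))
```

```text
(no output)
```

View pics/m1.png

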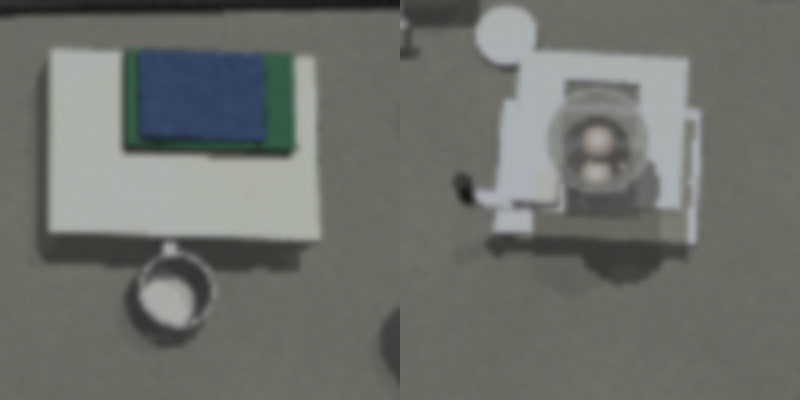

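View pics/m2.png

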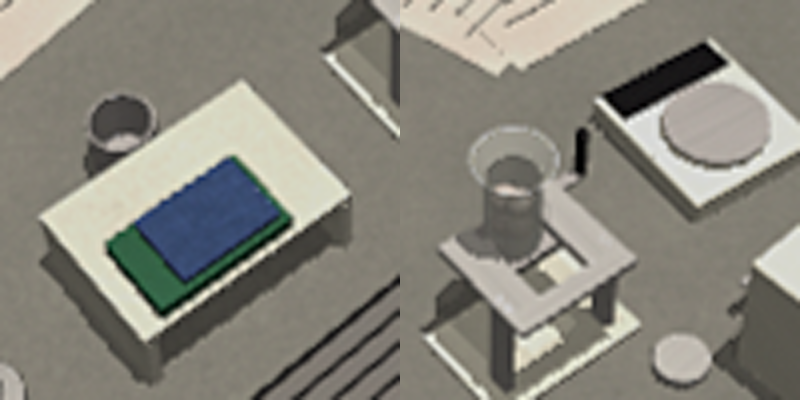

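Run:
```python
from h import *
A=lambda x,y:(x/4+300-.5+.1,y/4+130-.4)
B=lambda x,y:((x-400)/4+205-.4,y/4+135-.4)
S1=lambda x,y:(x/4+160-.4,y/4+220-.4)
S2=lambda x,y:((x-400)/4+235-.4,y/4+150-.4)
def P(l,n,uv,z): print(l,np.round(ray(n,*uv,z)[:2],4))
P('rim top','top',A(176,291),.075);P('rim scene','scene',S1(121,126),.075)
for e in [(135,291),(216,291),(176,250),(176,331)]: P(' rimedge','top',A(*e),.075)
P('handle','top',A(170,247),.066)
for e in[(50,49),(318,58),(320,240),(48,233)]:P('riser top','top',A(*e),.09)
for e in[(42,216),(240,80),(350,193),(147,338)]:P('riser sc','scene',S1(*e),.09)
P('tubetop','top',B(598,141),.25);P('tubetop sc','scene',S2(514,162),.25)
for e in[(700,110),(692,242),(504,100),(494,232)]:P('base','top',B(*e),.008)
for e in[(521,50),(689,59),(682,212)]:P('deck .131','top',B(*e),.131)
P('post','top',B(461,180),.19);P('post sc','scene',S2(583,131),.19)
F=lambda x,y:(x/1.56-.2,y/1.56-.2)
P('pan','top',F(259,296),.048);P('pan sc','scene',S2(716,123),.048)
for e in[(228,263),(300,269),(289,348),(217,341)]:P('bal','top',F(*e),.034)
P('jar','top',F(650,331),.115);P('mouse','top',F(625,396),.02);P('tin','top',F(400,392),.015);P('tin2','top',F(361,225),.015)
P('beaker','top',F(148,380),.0)
P('bottle','top',F(675,213),.1)
```

```text
rim top [ 0.5451 -0.3141]
rim scene [ 0.5531 -0.3178]
 rimedge [ 0.5459 -0.2778]
 rimedge [ 0.5444 -0.3496]
 rimedge [ 0.5822 -0.3165]
 rimedge [ 0.5093 -0.3118]
handle [ 0.5868 -0.3134]
riser top [ 0.7668 -0.211 ]
riser top [ 0.7535 -0.4529]
riser top [ 0.5856 -0.4409]
riser top [ 0.5968 -0.2009]
riser sc [ 0.5904 -0.4386]
riser sc [ 0.5994 -0.2039]
riser sc [ 0.7679 -0.2114]
riser sc [ 0.7553 -0.4451]
tubetop [0.6244 0.0024]
tubetop sc [0.6286 0.0017]
base [ 0.7164 -0.0971]
base [ 0.5892 -0.0854]
base [0.7299 0.0882]
base [0.6025 0.0987]
deck .131 [0.7391 0.0668]
deck .131 [ 0.728  -0.0798]
deck .131 [ 0.5914 -0.0694]
post [0.6093 0.1152]
post sc [0.61   0.1159]
pan [0.6102 0.3222]
pan sc [0.6175 0.3225]
bal [0.6948 0.4003]
bal [0.6767 0.2296]
bal [0.4889 0.2533]
bal [0.5086 0.4199]
jar [ 0.4994 -0.5532]
mouse [ 0.3634 -0.5193]
tin [ 0.3838 -0.0011]
tin2 [0.7892 0.0849]
beaker [0.4249 0.5872]
bottle [ 0.7757 -0.6448]
```

Request:
carry_out([
  [[0.0135,-0.045,0.01],-0.135],
  [[0.027,-0.09,0.02],-0.27],
  [[0.0405,-0.135,0.03],-0.405],
  [[0.054,-0.18,0.04],-0.54],
  [[0.0675,-0.225,0.05],-0.675],
  [[0.081,-0.27,0.06],-0.81],
  [[0.0945,-0.315,0.07],-0.945],
  [[0.108,-0.36,0.08],-1.08],
  [[0.1215,-0.405,0.09],-1.215],
  [[0.135,-0.45,0.1],-1.35],
  [[0.1485,-0.495,0.1],-1.485],
  [[0.162,-0.54,0.1],-1.62],
  [[0.1755,-0.585,0.1],-1.755],
  [[0.189,-0.63,0.1],-1.89],
  [[0.2025,-0.675,0.1],-2.025],
  [[0.216,-0.72,0.1],-2.16],
  [[0.2295,-0.765,0.09],-2.295],
  [[0.243,-0.81,0.07],-2.43],
  [[0.2565,-0.855,0.05],-2.565],
  [[0.27,-0.9,0.03],-2.7],
], grip=-1)

```text
time: 2.1
position: [0.547, -0.3107, 0.2214]
tool_rot: [-2.217, 2.226, -0.0]
ft_force: [0.8, 0.5, 0.1]
grip_width: 1.007
```

Request:
carry_out([
  [[0,0,-0.04],0],
  [[0,0,-0.08],0],
  [[0,0,-0.11],0],
  [[0,0,-0.12],0],
  [[0,0,-0.12],0],
  [[0,0,-0.12],0],
])

```text
time: 2.7
position: [0.5474, -0.3099, 0.1039]
tool_rot: [-2.222, 2.22, -0.003]
ft_force: [-0.2, -0.6, 0.4]
grip_width: 0.997
```

Run:
```python
from h import *
shot('top','t2.png'); shot('scene','s2.png'); s=get_state(); print(s['position'],s['joint_positions'])
a=cv2.resize(cv2.imread('pics/raw_t2.png')[150:250,290:390],None,fx=4,fy=4,interpolation=cv2.INTER_CUBIC)
b=cv2.resize(cv2.imread('pics/raw_s2.png')[200:300,140:240],None,fx=4,fy=4,interpolation=cv2.INTER_CUBIC)
cv2.imwrite('pics/m3.png',np.hstack([a,b]))
for p in([.545,-.314,.075],[.545,-.314-.034,.075],[.545+.034,-.314,.075],[.545-.034,-.314,.075]):
  print(proj('scene',p))
```

```text
[ 0.54783041 -0.31005428  0.10455576] [-0.14887484  0.40934824  0.79086319  1.6423757  -0.30738849  1.21538283
 -0.861897  ]
[189.33364321 249.25784363]
[182.4211976  254.27425485]
[194.7579723  254.64563684]
[183.99867784 243.95881222]
```

View pics/m3.png

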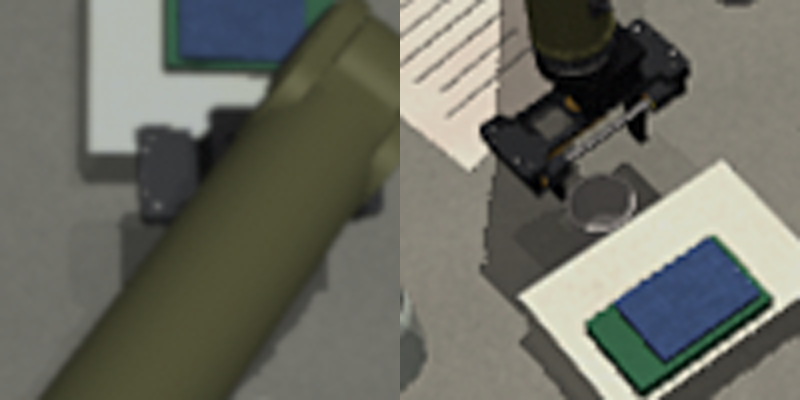

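Request:
carry_out([
  [[0,-0.004,0],0],
  [[0,-0.004,-0.02],0],
  [[0,-0.004,-0.04],0],
  [[0,-0.004,-0.055],0],
  [[0,-0.004,-0.065],0],
  [[0,-0.004,-0.068],0],
  [[0,-0.004,-0.068],0],
])

```text
time: 3.5
position: [0.5466, -0.3135, 0.0344]
tool_rot: [2.222, -2.22, 0.0]
ft_force: [-0.0, -0.3, 0.3]
grip_width: 1.002
```

Request:
carry_out([
  [[0,0,0],0],
  [[0,0,0],0],
  [[0,0,0],0],
  [[0,0,0],0],
  [[0,0,0],0],
  [[0,0,0],0],
  [[0,0,0],0],
  [[0,0,0],0],
], grip=1, squeeze=15)

```text
time: 4.3
position: [0.5469, -0.3137, 0.0349]
tool_rot: [-2.222, 2.221, -0.002]
ft_force: [-0.1, -0.4, 5.5]
grip_width: 0.78
```

Request:
carry_out([
  [[0,0,0.003],0],
  [[0,0,0.006],0],
  [[-0.015,0.001,0.006],0],
  [[-0.03,0.002,0.006],0],
  [[-0.05,0.003,0.006],0],
  [[-0.07,0.004,0.006],0],
  [[-0.09,0.004,0.006],0],
  [[-0.11,0.005,0.006],0],
  [[-0.12,0.005,0.01],0],
  [[-0.13,0.005,0.02],0],
  [[-0.13,0.005,0.03],0.0],
  [[-0.13,0.005,0.03],0.0],
])

```text
time: 5.5
position: [0.4185, -0.3089, 0.0661]
tool_rot: [-2.221, 2.219, -0.005]
ft_force: [0.2, 0.1, -1.4]
grip_width: 0.782
```

Request:
carry_out([
  [[0,0,0],0.147],
  [[0,0,0],0.294],
  [[0,0,0],0.441],
  [[0,0,0],0.588],
  [[0,0,0],0.735],
  [[0,0,0],0.882],
  [[0,0,0],1.029],
  [[0,0,0],1.176],
  [[0,0,0],1.323],
  [[0,0,0],1.47],
  [[0,0,0],1.617],
  [[0,0,0],1.764],
  [[0,0,0],1.911],
  [[0,0,0],2.058],
  [[0,0,0],2.205],
  [[0,0,0],2.352],
  [[0,0,0],2.499],
  [[0,0,0],2.646],
  [[0,0,0],2.793],
  [[0,0,0],2.94],
])

```text
time: 7.5
position: [0.4174, -0.3081, 0.0641]
tool_rot: [-2.426, -1.996, -0.0]
ft_force: [-0.1, 0.8, -1.4]
grip_width: 0.782
```

Run:
```python
from h import *
s=get_state(); print(s['position'],s['tool_rot'],s['joint_positions'],s['ft_force'])
```

```text
[ 0.41744199 -0.30806194  0.064068  ] [-2.42588941e+00 -1.99607953e+00 -9.46690518e-05] [ 0.08847657  0.15515731  0.53848267  1.94411008 -0.09076153  1.06578496
  2.04266871] [-0.09249427  0.79346811 -1.35033643]
```

Request:
carry_out([
  [[0.01,-0.004,0],0.1],
  [[0.02,-0.008,0],0.2],
  [[0.035,-0.015,-0.005],0.2],
  [[0.035,-0.015,-0.012],0.2],
  [[0.035,-0.015,-0.02],0.2],
  [[0.035,-0.015,-0.026],0.2],
  [[0.035,-0.015,-0.029],0.2],
  [[0.035,-0.015,-0.0295],0.2],
  [[0.035,-0.015,-0.0295],0.2],
])

```text
time: 8.4
position: [0.4513, -0.323, 0.0349]
tool_rot: [-2.222, -2.22, -0.001]
ft_force: [-0.4, 0.5, -0.2]
grip_width: 0.785
```

Request:
carry_out([
  [[0,0,0],0],
  [[0,0,0],0],
  [[0,0,0],0],
  [[0,0,0],0],
  [[0,0,0],0],
  [[0,0,0],0],
  [[0,0,0],0],
  [[0,0,0.02],0],
  [[0,0,0.05],0],
  [[0,0,0.09],0],
  [[0,0,0.13],0],
  [[0,0,0.13],0],
], grip=-1)

```text
time: 9.6
position: [0.4547, -0.3258, 0.1709]
tool_rot: [2.215, 2.213, 0.006]
ft_force: [1.2, 0.2, 0.2]
grip_width: 0.995
```

Request:
carry_out([
  [[0,0.02,0.02],-0.147],
  [[0,0.04,0.04],-0.294],
  [[0,0.06,0.05],-0.441],
  [[0,0.08,0.05],-0.588],
  [[0,0.1,0.05],-0.735],
  [[0,0.12,0.05],-0.882],
  [[0,0.14,0.05],-1.029],
  [[0,0.16,0.05],-1.176],
  [[0,0.18,0.05],-1.323],
  [[0,0.2,0.05],-1.47],
  [[0,0.22,0.05],-1.617],
  [[0,0.24,0.05],-1.764],
  [[0,0.26,0.05],-1.911],
  [[0,0.28,0.05],-2.058],
  [[0,0.3,0.05],-2.205],
  [[0,0.3,0.05],-2.352],
  [[0,0.3,0.05],-2.499],
  [[0,0.3,0.05],-2.646],
  [[0,0.3,0.05],-2.793],
  [[0,0.3,0.05],-2.94],
])

```text
time: 11.6
position: [0.4512, -0.0233, 0.2142]
tool_rot: [2.426, -1.995, -0.001]
ft_force: [-0.5, -0.2, -0.2]
grip_width: 1.0
```

Run:
```python
from h import *
shot('top','t3.png'); shot('scene','s3.png'); s=get_state(); print(s['position'],s['joint_positions'])
a=cv2.resize(cv2.imread('pics/raw_t3.png')[190:290,300:400],None,fx=4,fy=4,interpolation=cv2.INTER_CUBIC)
b=cv2.resize(cv2.imread('pics/raw_s3.png')[170:270,110:210],None,fx=4,fy=4,interpolation=cv2.INTER_CUBIC)
cv2.imwrite('pics/m4.png',np.hstack([a,b]))
for n in('top','scene'):
  for p in([.452,-.323,.075],[.327,-.323,.066]):print(n,proj(n,p))
```

```text
[ 0.45125933 -0.02338802  0.21427886] [-0.1373266  -0.11686948  0.12001367  1.88199314  0.01429709  1.37639409
 -1.39142108]
top [347.84286885 228.47314092]
top [349.65235887 264.76221814]
scene [173.13965978 236.23144272]
scene [155.14979667 219.23976843]
```

View pics/m4.png

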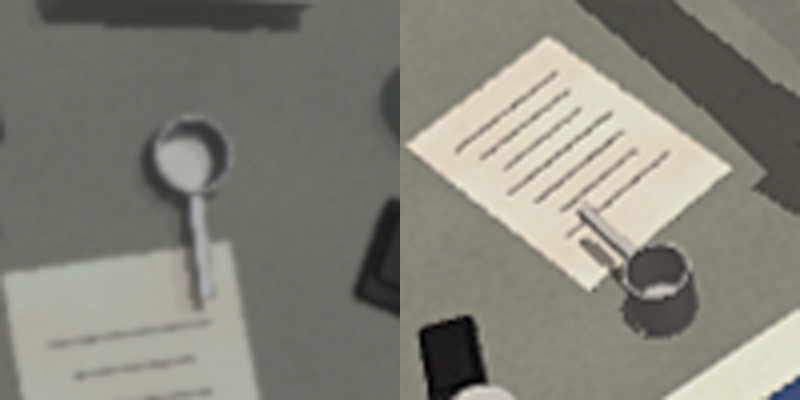

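Run:
```python
from h import *
A=lambda x,y:(x/4+300-.4,y/4+190-.4); S=lambda x,y:((x-400)/4+110-.4,y/4+170-.4)
c=ray('top',*A(190,157),.075); h=ray('top',*A(206,305),.066)
c2=ray('scene',*S(659,270),.075); h2=ray('scene',*S(583,210),.066)
for c,h in((c,h),(c2,h2)):
  d=h-c; d[2]=0; print(c,h,np.linalg.norm(d),np.arctan2(d[1],d[0]), c+d/np.linalg.norm(d)*.105)
```

```text
[ 0.4507326  -0.32030856  0.075     ] [ 0.32318841 -0.32776406  0.066     ] 0.12776190057003142 -3.0832048218984327 [ 0.34591152 -0.3264358   0.075     ]
[ 0.45867638 -0.32200714  0.075     ] [ 0.33957581 -0.3310018   0.066     ] 0.11943972511057868 -3.066214234054567 [ 0.35397454 -0.32991439  0.075     ]
```

Request:
carry_out([
  [[0,-0.04,0],-0.06],
  [[-0.01,-0.08,0],-0.13],
  [[-0.02,-0.12,-0.01],-0.13],
  [[-0.035,-0.16,-0.02],-0.13],
  [[-0.05,-0.2,-0.035],-0.13],
  [[-0.065,-0.235,-0.05],-0.13],
  [[-0.08,-0.27,-0.07],-0.13],
  [[-0.094,-0.295,-0.09],-0.13],
  [[-0.104,-0.3055,-0.105],-0.13],
  [[-0.104,-0.3055,-0.11],-0.13],
  [[-0.104,-0.3055,-0.11],-0.13],
  [[-0.104,-0.3055,-0.11],-0.13],
])

```text
time: 12.9
position: [0.3489, -0.328, 0.1054]
tool_rot: [-2.302, 2.137, -0.001]
ft_force: [1.3, -0.4, 0.0]
grip_width: 1.002
```

Run:
```python
from h import *
for i in range(2): s=get_state(); print(s['position'],s['tool_rot'],s['joint_positions'])
```

```text
[ 0.34890305 -0.32795867  0.10542083] [-2.30179197e+00  2.13729164e+00 -1.43845137e-03] [ 0.18035857  0.00665386  0.52523637  1.99036987 -0.00420465  1.14453133
 -0.78939518]
[ 0.34890305 -0.32795867  0.10542083] [-2.30179197e+00  2.13729164e+00 -1.43845137e-03] [ 0.18035857  0.00665386  0.52523637  1.99036987 -0.00420465  1.14453133
 -0.78939518]
```

Request:
carry_out([
  [[-0.001,-0.001,-0.02],0],
  [[-0.001,-0.001,-0.04],0],
  [[-0.001,-0.001,-0.055],0],
  [[-0.001,-0.001,-0.063],0],
  [[-0.001,-0.001,-0.066],0],
  [[-0.001,-0.001,-0.066],0],
])

```text
time: 13.5
position: [0.3472, -0.3297, 0.0392]
tool_rot: [-2.3, 2.14, -0.001]
ft_force: [-0.1, 0.4, 0.2]
grip_width: 1.002
```

Request:
carry_out([
  [[0,0,0],0],
  [[0,0,0],0],
  [[0,0,0],0],
  [[0,0,0],0],
  [[0,0,0],0],
  [[0,0,0],0],
  [[0,0,0],0],
  [[0,0,0],0],
  [[0,0,0],0],
  [[0,0,0],0],
], grip=1, squeeze=60)

```text
time: 14.5
position: [0.3465, -0.3298, 0.0388]
tool_rot: [2.299, -2.141, -0.0]
ft_force: [0.3, 0.1, -0.5]
grip_width: 0.176
```

Request:
carry_out([
  [[0,0,0],0],
  [[0,0,0],0],
  [[0,0,0],0],
])

```text
time: 14.8
position: [0.3465, -0.3298, 0.0388]
tool_rot: [2.299, -2.141, -0.0]
ft_force: [0.7, 0.1, -0.5]
grip_width: 0.007
```

Run:
```python
from h import *
shot('top','t4.png'); shot('scene','s4.png'); s=get_state(); print(s['position'],s['grip_width'])
a=cv2.resize(cv2.imread('pics/raw_t4.png')[190:290,300:400],None,fx=4,fy=4,interpolation=cv2.INTER_CUBIC)
b=cv2.resize(cv2.imread('pics/raw_s4.png')[170:270,110:210],None,fx=4,fy=4,interpolation=cv2.INTER_CUBIC)
cv2.imwrite('pics/m5.png',np.hstack([a,b]))
```

```text
[ 0.34653311 -0.32980822  0.03884423] 0.0006648307289931458
```

View pics/m5.png

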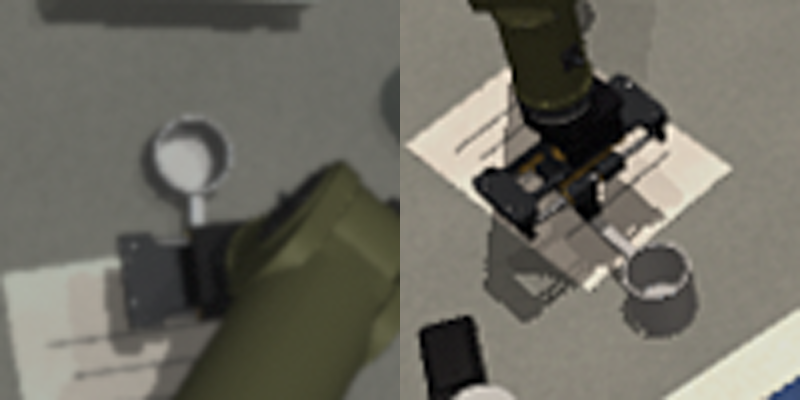

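Request:
carry_out([
  [[0,0,0.004],0],
  [[0,0,0.008],0],
  [[0,0,0.012],0],
  [[0,0,0.012],0],
  [[0,0,0.012],0],
])

```text
time: 15.4
position: [0.3467, -0.3299, 0.0511]
tool_rot: [-2.299, 2.141, -0.001]
ft_force: [0.3, -0.4, -0.3]
grip_width: 0.003
```

Run:
```python
from h import *
shot('top','t5.png'); shot('scene','s5.png'); s=get_state(); print(s['position'],s['grip_width'],s['ft_force'],s['torque'])
a=cv2.resize(cv2.imread('pics/raw_s4.png')[190:260,130:200],None,fx=5.7,fy=5.7,interpolation=cv2.INTER_CUBIC)
b=cv2.resize(cv2.imread('pics/raw_s5.png')[190:260,130:200],None,fx=5.7,fy=5.7,interpolation=cv2.INTER_CUBIC)
cv2.imwrite('pics/m6.png',np.hstack([a,b]))
```

```text
[ 0.34648202 -0.32971151  0.05076824] 0.006748340564382411 [0.28015794 1.18119792 0.28195695] [-0.08075897  0.15312969  0.04852517]
```

View pics/m6.png

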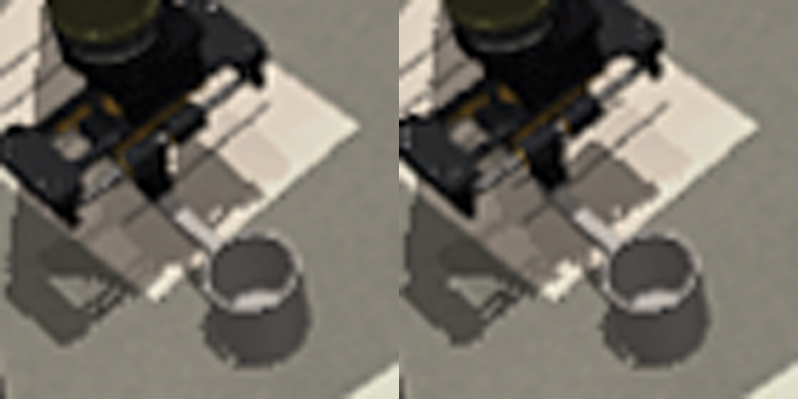

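Run:
```python
from h import *
g=lambda n:cv2.cvtColor(cv2.imread('pics/raw_%s.png'%n),cv2.COLOR_BGR2GRAY).astype(np.float32)
for v,(x0,y0,x1,y1) in(('t',(335,217,360,241)),('s',(164,229,186,255))):
  r=g(v+'3')[y0:y1,x0:x1]
  for k in'45': print(v+k,cv2.phaseCorrelate(r,g(v+k)[y0:y1,x0:x1],cv2.createHanningWindow(r.shape[::-1],cv2.CV_32F)))
c=np.load('pics/cal_scene.npz')
for p in([.3465,-.33,.039],[.3465,-.33,.051],[.3465,-.33,.066],[.327,-.331,.066],[.327,-.331,.078],[.452,-.322,.075],[.452,-.322,.087]):
  q=proj('scene',p); print(p,q,(q-[130,190])*5.7,'top',proj('top',p))
```

```text
t4 ((0.5210754785995082, 0.03622002772105759), 1.0453256795803705)
t5 ((0.8456131162681952, -0.05986454493289983), 0.9180961525440217)
s4 ((-0.03362531490974163, 0.496493863999504), 1.0039431759052806)
s5 ((-0.018682159048792002, 0.489189641098994), 1.0037310916332551)
[0.3465, -0.33, 0.039] [157.57230095 226.8364626 ] [157.16211543 209.96783682] top [349.47236618 259.3324738 ]
[0.3465, -0.33, 0.051] [157.11601896 225.12326642] [154.56130805 200.20261857] top [350.26950183 259.19531414]
[0.3465, -0.33, 0.066] [156.53976674 222.95961958] [151.2766704 187.8698316] top [351.28451685 259.02066494]
[0.327, -0.331, 0.066] [153.56025374 220.30247055] [134.29344633 172.72408215] top [351.95717861 264.71243661]
[0.327, -0.331, 0.078] [153.08277955 218.54892979] [131.57184345 162.72889982] top [352.79238615 264.61743198]
[0.452, -0.322, 0.075] [173.34077344 236.09078683] [247.04240862 262.71748493] top [347.55794934 228.47905587]
[0.452, -0.322, 0.087] [172.94201729 234.35660284] [244.76949855 252.83263617] top [348.3473357  228.08463269]
```

Run:
```python
from h import *
f=lambda n,x,y:cv2.resize((255*(cv2.imread('pics/raw_%s.png'%n)[y:y+45,x:x+45]/255.)**.45).astype(np.uint8),(400,400),interpolation=cv2.INTER_CUBIC)
cv2.imwrite('pics/m7.png',np.hstack([f('s4',140,205),f('s5',140,205)]))
```

```text
(no output)
```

View pics/m7.png

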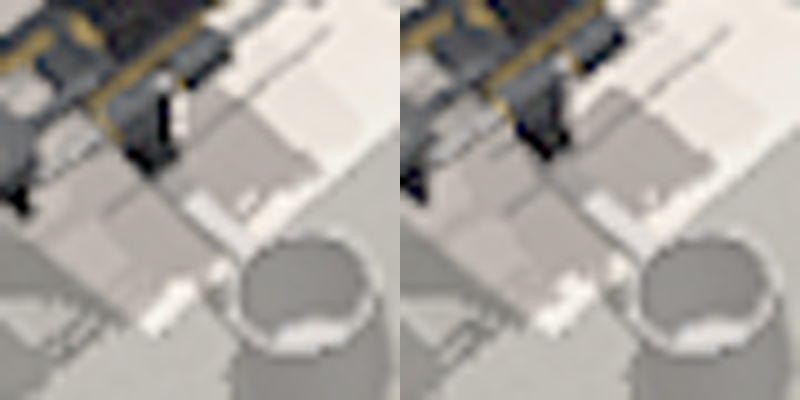

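Run:
```python
from h import *
for dy in(-.05,.05):
  for z in(.084,.104,.124,.144): print(dy,z,proj('scene',[.5478,-.31+dy,z]))
im=cv2.imread('pics/raw_s2.png')
f=lambda n,x,y:cv2.resize((255*(cv2.imread('pics/raw_%s.png'%n)[y:y+50,x:x+50]/255.)**.45).astype(np.uint8),(400,400),interpolation=cv2.INTER_CUBIC)
cv2.imwrite('pics/m8.png',np.hstack([f('s2',160,210),f('s3',140,195)]))
```

```text
-0.05 0.084 [180.11566973 255.24622883]
-0.05 0.104 [179.4805696  252.39946799]
-0.05 0.124 [178.83494376 249.50552686]
-0.05 0.144 [178.17852834 246.56322275]
0.05 0.084 [200.34538241 240.58056212]
0.05 0.104 [199.88677354 237.67803017]
0.05 0.124 [199.42073123 234.728452  ]
0.05 0.144 [198.94707325 231.7306744 ]
```

View pics/m8.png

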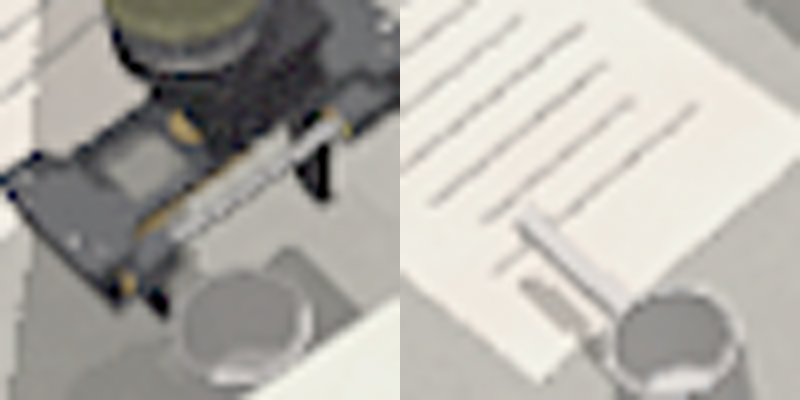

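Request:
carry_out([
  [[0,0,0.01],0],
  [[0,0,0.015],0],
  [[0,0,0.015],0],
  [[0,0,0.015],0],
  [[0,0,0.015],0],
  [[0,0,0.015],0],
  [[0,0,0.015],0],
  [[0,0,0.015],0],
  [[0,0,0.015],0],
  [[0,0,0.015],0],
  [[0,0,0.0],0],
  [[0,0,-0.015],0],
  [[0,0,-0.028],0],
  [[0,0,-0.035],0],
  [[0,0,-0.035],0],
], grip=-1)

```text
time: 17.0
position: [0.3457, -0.3293, 0.0148]
tool_rot: [2.298, -2.141, -0.003]
ft_force: [-0.1, -0.6, 0.3]
grip_width: 1.0
```

Request:
carry_out([
  [[0,0,0],0],
  [[0,0,0],0],
  [[0,0,0],0],
  [[0,0,0],0],
  [[0,0,0],0],
  [[0,0,0],0],
  [[0,0,0],0],
  [[0,0,0],0],
  [[0,0,0],0],
  [[0,0,0],0],
  [[0,0,0],0],
  [[0,0,0],0],
  [[0,0,0],0],
], grip=1)

```text
time: 18.3
position: [0.3465, -0.3298, 0.0158]
tool_rot: [2.298, -2.141, -0.0]
ft_force: [-0.2, -1.2, 0.6]
grip_width: 0.131
```

Request:
carry_out([
  [[0,0,0.015],0],
  [[0,0,0.03],0],
  [[0.02,0.02,0.042],-0.02],
  [[0.045,0.045,0.042],-0.04],
  [[0.065,0.075,0.042],-0.06],
  [[0.08,0.11,0.042],-0.08],
  [[0.09,0.15,0.042],-0.1],
  [[0.09,0.19,0.042],-0.12],
  [[0.09,0.23,0.042],-0.14],
  [[0.089,0.27,0.042],-0.15],
  [[0.089,0.305,0.042],-0.15],
  [[0.089,0.33,0.042],-0.15],
  [[0.089,0.347,0.042],-0.15],
  [[0.089,0.347,0.042],-0.15],
  [[0.089,0.347,0.042],-0.15],
])

```text
time: 19.8
position: [0.4351, 0.0168, 0.0576]
tool_rot: [2.132, -2.306, -0.0]
ft_force: [0.2, -0.3, -1.7]
grip_width: 0.133
```

Run:
```python
from h import *
shot('top','t6.png'); shot('scene','s6.png'); s=get_state(); print(s['position'],s['tool_rot'],s['grip_width'],s['ft_force'],s['torque'],s['joint_positions'])
f=lambda n,x,y,w:cv2.resize((255*(cv2.imread('pics/raw_%s.png'%n)[y:y+w,x:x+w]/255.)**.6).astype(np.uint8),(400,400),interpolation=cv2.INTER_CUBIC)
cv2.imwrite('pics/m9.png',np.hstack([f('t6',215,145,80),f('s6',215,160,80)]))
p=np.array(s['position']); 
for h in(.041,): print(proj('top',[p[0]+.1047,p[1]-.0084,.117]),proj('scene',[p[0]+.1047,p[1]-.0084,.117]))
```

```text
[0.43533905 0.01594902 0.05767354] [ 2.12934138e+00 -2.30888780e+00  2.35106431e-05] 0.13301910614532622 [ 0.41184373  0.29435161 -2.07731038] [-0.00274127  0.22782948 -0.01549807] [-0.2538097  -0.02198133  0.15463681  2.12229258  0.00444021  1.04159248
 -1.7531146 ]
[252.95642629 203.52361303] [249.03643876 198.22292283]
```

View pics/m9.png

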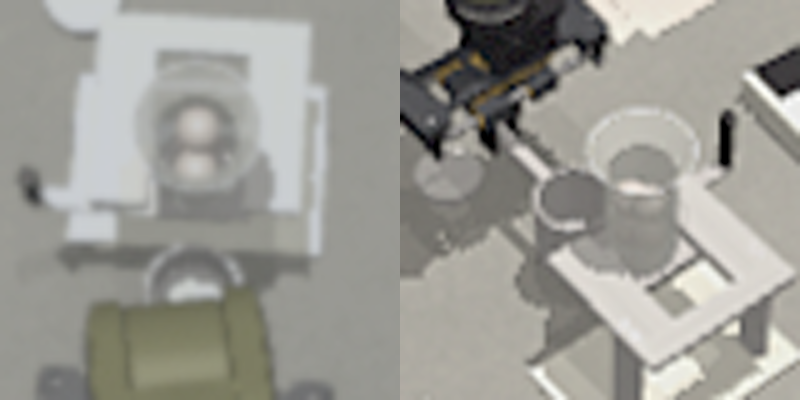

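Request:
carry_out([
  [[0.01,-0.001,0],0],
  [[0.02,-0.0015,0],0],
  [[0.027,-0.002,0],0],
  [[0.034,-0.0027,0],0],
  [[0.041,-0.0033,0],0],
  [[0.048,-0.0038,0],0],
  [[0.055,-0.0044,0],0],
  [[0.062,-0.005,0],0],
  [[0.069,-0.0055,0],0],
  [[0.075,-0.006,0],0],
  [[0.075,-0.006,0],0],
])

```text
time: 21.0
position: [0.512, 0.0112, 0.0579]
tool_rot: [-2.131, 2.307, -0.002]
ft_force: [-0.0, 0.3, -2.1]
grip_width: 0.13
```

Run:
```python
from h import *
shot('top','t7.png'); shot('scene','s7.png'); s=get_state(); print(s['position'],s['ft_force'],s['torque'])
def post(n):
  im=cv2.imread('pics/raw_%s.png'%n); sub=im[170:205,270:300].max(axis=2)<40
  ys,xs=np.nonzero(sub); 
  if len(ys): print(n,len(ys),'x',xs.mean()+270,'y',ys.min()+170,ys.max()+170)
post('s6');post('s7')
for d in(0,.02,.04,.062):
  x=.625-.026+d; print(d,[np.round(proj('scene',[.625+.0088+(-.026+d)*.997,.002+.11-.08*(-.026+d),z]),1)+[.9,1.2] for z in(.19,.13)])
```

```text
[0.51192316 0.01153191 0.05823648] [-0.43576725  0.19109833 -2.30846662] [-0.1062151   0.31498856  0.02733095]
s6 105 x 290.26666666666665 y 170 192
s7 105 x 292.16190476190474 y 170 201
0 [array([280.6, 183.5]), array([280. , 193.1])]
0.02 [array([283.8, 186.4]), array([283.2, 196. ])]
0.04 [array([287. , 189.4]), array([286.4, 198.9])]
0.062 [array([290.6, 192.7]), array([289.9, 202.2])]
```

Request:
carry_out([
  [[0.003,0,0],0],
  [[0.006,-0.0005,0],0],
  [[0.009,-0.001,0],0],
  [[0.009,-0.001,0],0],
  [[0.009,-0.001,0],0],
  [[0.009,-0.001,0],0],
  [[0.009,-0.001,0],0],
])

```text
time: 21.8
position: [0.5183, 0.0105, 0.0573]
tool_rot: [2.131, -2.306, -0.003]
ft_force: [-5.6, 1.6, -2.0]
grip_width: 0.138
```

Run:
```python
from h import *
shot('top','t8.png'); shot('scene','s8.png'); s=get_state(); print(s['position'],s['ft_force'],s['torque'])
def post(n):
  im=cv2.imread('pics/raw_%s.png'%n)[175:210,274:298].max(axis=2)<45
  _,l,st,c=cv2.connectedComponentsWithStats(im.astype(np.uint8)); print(n,[(list(a+np.array([274,175,0,0,0]))) for a in st[1:] if a[4]>8])
post('s6');post('s7');post('s8')
f=lambda n,x,y,w:cv2.resize((255*(cv2.imread('pics/raw_%s.png'%n)[y:y+w,x:x+w]/255.)**.6).astype(np.uint8),(400,400),interpolation=cv2.INTER_CUBIC)
cv2.imwrite('pics/m10.png',np.hstack([f('t8',225,140,60),f('s8',240,160,60)]))
```

```text
[0.51834225 0.01050349 0.05730736] [-5.00175983  1.36358693 -1.77969707] [0.20438915 1.38910914 0.09856947]
s6 [[np.int64(287), np.int64(175), np.int64(11), np.int64(4), np.int64(29)], [np.int64(279), np.int64(182), np.int64(3), np.int64(12), np.int64(25)]]
s7 [[np.int64(287), np.int64(175), np.int64(11), np.int64(4), np.int64(29)], [np.int64(287), np.int64(191), np.int64(4), np.int64(11), np.int64(25)]]
s8 [[np.int64(287), np.int64(175), np.int64(11), np.int64(4), np.int64(29)], [np.int64(288), np.int64(192), np.int64(4), np.int64(11), np.int64(26)]]
```

Request:
carry_out([
  [[-0.006,0.0005,0],0],
  [[-0.015,0.001,0],0],
  [[-0.027,0.002,0],0],
  [[-0.04,0.003,0],0],
  [[-0.053,0.004,0],0],
  [[-0.066,0.005,0],0],
  [[-0.077,0.006,0],0],
  [[-0.083,0.0065,0],0],
  [[-0.083,0.0065,0],0],
  [[-0.083,0.0065,0],0],
  [[-0.083,0.0065,0],0],
])

```text
time: 23.0
position: [0.4372, 0.0166, 0.058]
tool_rot: [-2.131, 2.308, -0.001]
ft_force: [-0.1, 0.1, -2.4]
grip_width: 0.13
```

Run:
```python
from h import *
shot('top','t9.png'); shot('scene','s9.png'); s=get_state(); print(s['position'],s['ft_force'],s['torque'],s['grip_width'])
f=lambda n,x,y,w:cv2.resize((255*(cv2.imread('pics/raw_%s.png'%n)[y:y+w,x:x+w]/255.)**.6).astype(np.uint8),(400,400),interpolation=cv2.INTER_CUBIC)
cv2.imwrite('pics/m10.png',np.hstack([f('t9',225,145,70),f('s9',235,165,60)]))
for n in('s6','s9'):
  im=cv2.imread(f'pics/raw_{n}.png'); print(n,'tube',im[192:204,258:268].mean(),im[192:204,258:268].max(),'cup',im[194:206,243:255].mean(),im[194:206,243:255].max())
for n in('t6','t9'):
  im=cv2.imread(f'pics/raw_{n}.png'); print(n,'tube',im[166:181,250:258].mean(),'cup',im[197:202,248:260].mean())
```

```text
[0.43695942 0.01661455 0.05784435] [-0.12647559  0.12988641 -2.23866637] [-0.0258673   0.3926746  -0.04319044] 0.13215331866422125
s6 tube 116.26388888888889 234 cup 85.37731481481481 209
s9 tube 102.57777777777778 121 cup 112.39120370370371 238
t6 tube 127.99444444444444 cup 81.53888888888889
t9 tube 100.1 cup 102.31666666666666
```

Request:
carry_out([
  [[0,0,0.01],0],
  [[0,0.01,0.022],0.03],
  [[0,0.025,0.034],0.07],
  [[0,0.045,0.037],0.12],
  [[0,0.07,0.037],0.17],
  [[0.0,0.095,0.037],0.22],
  [[0.005,0.12,0.037],0.27],
  [[0.012,0.145,0.037],0.32],
  [[0.022,0.17,0.037],0.37],
  [[0.034,0.195,0.037],0.42],
  [[0.047,0.217,0.037],0.46],
  [[0.06,0.237,0.037],0.49],
  [[0.07,0.251,0.037],0.5],
  [[0.077,0.259,0.037],0.5],
  [[0.079,0.262,0.037],0.5],
  [[0.079,0.262,0.037],0.5],
  [[0.079,0.262,0.037],0.5],
])

```text
time: 24.8
position: [0.5151, 0.278, 0.0945]
tool_rot: [2.635, -1.708, -0.0]
ft_force: [0.0, -0.6, -2.0]
grip_width: 0.134
```

Run:
```python
from h import *
shot('top','t10.png'); shot('scene','s10.png'); s=get_state(); p=s['position'];print(p,s['tool_rot'],s['ft_force'],s['torque'],s['grip_width'])
r=s['tool_rot']; a=2*np.arctan2(r[1],r[0])+np.pi/2; print('cup dir',a%(2*np.pi)); d=np.array([np.cos(a),np.sin(a)])
c=p[:2]+.105*d; print('cup',c, proj('top',[*c,.157]),proj('scene',[*c,.157]))
f=lambda n,x,y,w:cv2.resize((255*(cv2.imread('pics/raw_%s.png'%n)[y:y+w,x:x+w]/255.)**.6).astype(np.uint8),(400,400),interpolation=cv2.INTER_CUBIC)
cv2.imwrite('pics/m11.png',np.hstack([f('t10',130,155,70),f('s10',270,145,70)]))
```

```text
[0.51531757 0.27785984 0.09489045] [ 2.63529852e+00 -1.70933211e+00  2.02455359e-04] [ 0.84108553  0.28409512 -2.94932797] [-0.13230797  0.34191074 -0.05409263] 0.12970334842043774
cup dir 0.4199741162985817
cup [0.61119301 0.32067221] [159.55947665 182.51626877] [314.4636477  162.82644218]
```

View pics/m11.png

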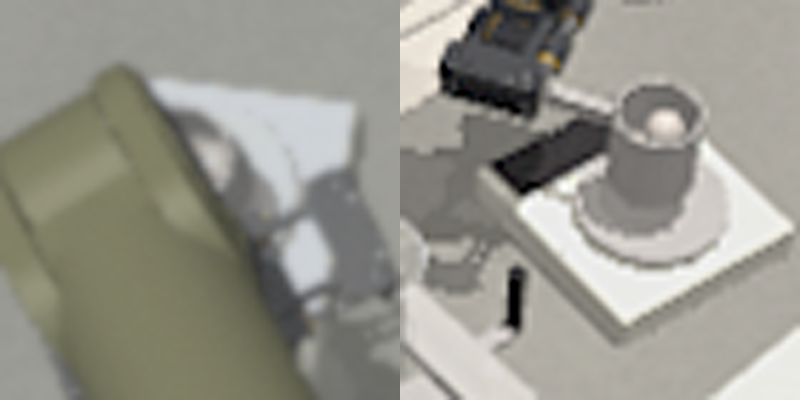

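Request:
carry_out([
  [[0.001,0.001,-0.008],0],
  [[0.001,0.001,-0.016],0],
  [[0.001,0.001,-0.022],0],
  [[0.001,0.001,-0.026],0],
  [[0.001,0.001,-0.028],0],
  [[0.001,0.001,-0.03],0],
  [[0.001,0.001,-0.031],0],
  [[0.001,0.001,-0.031],0],
  [[0.001,0.001,-0.031],0],
])

```text
time: 25.8
position: [0.5167, 0.2798, 0.0643]
tool_rot: [-2.636, 1.708, -0.0]
ft_force: [-1.1, -0.4, 0.2]
grip_width: 0.131
```

Run:
```python
from h import *
s=get_state(); p=s['position'];print(p,s['tool_rot'],s['ft_force'],s['torque'],s['grip_width'])
```

```text
[0.51671446 0.2798275  0.06426763] [-2.63605550e+00  1.70822691e+00 -4.77427830e-04] [-1.07819583 -0.44688865  0.15475436] [-0.22384659  0.41873181  0.01268609] 0.13137576730275724
```

Request:
carry_out([
  [[0,0,-0.0005],0],
  [[0,0,-0.001],0],
  [[0,0,-0.001],0],
  [[0,0,-0.001],0],
])

```text
time: 26.2
position: [0.5165, 0.2797, 0.0635]
tool_rot: [-2.636, 1.708, -0.0]
ft_force: [-3.9, -1.8, 5.2]
grip_width: 0.132
```

Run:
```python
from h import *
s=get_state(); p=s['position'];print(p,s['ft_force'],s['torque'])
```

```text
[0.5165198  0.27974196 0.06346656] [-3.88574882 -1.80957964  5.20803302] [-0.4527851   0.91551251  0.01328387]
```

Request:
carry_out([
  [[0,0,0.0005],0],
  [[0,0,0.0005],0],
  [[0,0,0.0005],0],
], squeeze=5)

```text
time: 26.5
position: [0.5166, 0.2797, 0.0634]
tool_rot: [2.636, -1.709, 0.0]
ft_force: [-3.1, -1.3, 3.4]
grip_width: 0.142
```

Request:
carry_out([
  [[0,0,0],0],
  [[0,0,0],0],
  [[0,0,0],0],
  [[0,0,0],0],
  [[0,0,0],0],
  [[0,0,0],0],
  [[0,0,0],0],
  [[0,0,0],0],
  [[0,0,0.02],0],
  [[0,0,0.05],0],
  [[0,0,0.09],0],
  [[0,0,0.13],0],
  [[0,0,0.17],0],
  [[0,0,0.2],0],
  [[0,0,0.2],0],
], grip=-1)

```text
time: 28.0
position: [0.5188, 0.2811, 0.2691]
tool_rot: [-2.629, 1.704, -0.007]
ft_force: [1.2, 1.7, -0.1]
grip_width: 1.003
```

Run:
```python
from h import *
shot('top','t11.png'); shot('scene','s11.png'); s=get_state(); p=s['position'];print(p,s['tool_rot'],s['joint_positions'],s['grip_width'])
f=lambda n,x,y,w:cv2.resize((255*(cv2.imread('pics/raw_%s.png'%n)[y:y+w,x:x+w]/255.)**.6).astype(np.uint8),(400,400),interpolation=cv2.INTER_CUBIC)
cv2.imwrite('pics/m12.png',np.hstack([f('t11',130,155,70),f('s11',270,145,70)]))
print([proj('scene',[.612,.322,z])+[.9,1.2] for z in (.123,.048)])
```

```text
[0.5167734  0.27983493 0.26393022] [-2.63542010e+00  1.70783169e+00 -1.12164372e-03] [-0.49584157  0.16385495 -0.05244199  1.49855045  0.00871624  1.47803003
 -1.69835633] 0.9976231056062007
[array([315.00511238, 169.40591525]), array([313.49719801, 180.92995303])]
```

Run:
```python
from h import *
F=lambda x,y:(x/1.56-.2,y/1.56-.2)
for z in(.1,.13,.16,.2):
  print(z,'top',ray('top',*F(338,190),z)[:2],ray('top',*F(159,190),z)[:2],'sc',ray('scene',*F(506,336),z)[:2],ray('scene',*F(607,261),z)[:2])
im=cv2.imread('pics/raw_s11.png'); g=cv2.cvtColor(im,cv2.COLOR_BGR2GRAY)
a=cv2.imread('pics/raw_s6.png');d=cv2.absdiff(im,a).max(axis=2)[140:200,285:345]>25
ys,xs=np.nonzero(d);print('cup region bbox',xs.min()+285,xs.max()+285,ys.min()+140,ys.max()+140)
print('expected rim extents',[np.round(proj('scene',[.612+.034*np.cos(t),.322+.034*np.sin(t),.123])+[.9,1.2],1) for t in np.arange(0,6.28,1.57)])
np.set_printoptions(linewidth=250); print(g[160:192:1,302:330:2])
```

```text
0.1 top [0.84696785 0.13341412] [0.85497544 0.54813254] sc [0.80241971 0.17876959] [0.81767816 0.58202625]
0.13 top [0.83515354 0.13086505] [0.84298945 0.53669182] sc [0.81565073 0.15943105] [0.83062154 0.55508592]
0.16 top [0.82333924 0.12831598] [0.83100347 0.5252511 ] sc [0.82888174 0.14009251] [0.84356492 0.52814559]
0.2 top [0.80758684 0.12491721] [0.81502215 0.50999681] sc [0.8465231  0.11430778] [0.86082276 0.49222515]
cup region bbox 285 323 140 199
expected rim extents [array([320.9, 173.7]), array([320.4, 165.5]), array([309.2, 165.2]), array([309.6, 173.4])]
[[131 129 134 133  95 194 137 125 127 127 124 124 129 128]
 [130 131 134 104   2 120 190 122 128 128 125 123 128 126]
 [133 136 106   6  16   2 201 138 128 125 124 124 128 125]
 [133 106   8  16  32  52 124 171 133 124 122 123 124 126]
 [ 95   5  20  21  95  90 134 150 132 134 126 125 123 125]
 [ 60   2  15  64 121  71  60  54  98 136 124 126 126 129]
 [152 117  17 104  68  73  65  64  58 103 135 126 126 127]
 [170 205 121 114  71  72  65  58  62  61 146 125 127 124]
 [ 92 175 181 122  73  71  63 112  54  59 115 125 12
[... 664 characters left out ...]
6 103  64  67  67  69  72  73  68 185 174 174 223]
 [182  93  83  64  66  67  69  72  72  78 183 175 173 223]
 [183 120 100  61  66  67  69  72  72  94 181 175 177 224]
 [174 171  96  67  63  67  68  70  64 133 178 176 173 223]
 [138 184 122 123  59  64  66  64  99 172 177 175 165 223]
 [106 183 166 166 114  66  68 106 160 180 175 177 166 222]
 [104 155 179 168 178 128 127 168 181 174 177 173 202 220]
 [155  94 163 183 182 183 184 181 174 177 180 132 229 219]
 [215 106 108 171 180 177 177 177 177 181 152 150 224 220]
 [226 171  96 127 156 174 179 176 167 145 122 231 223 227]
 [221 230 171  96  94 134 144 148 111  70 187 225 227 197]
 [221 221 229 170 153  90  75  91 152 166 230 226 204  97]]
```

Request:
carry_out([
  [[0.01,-0.01,0.02],0.1],
  [[0.025,-0.025,0.03],0.2],
  [[0.045,-0.045,0.03],0.32],
  [[0.065,-0.07,0.03],0.45],
  [[0.09,-0.095,0.03],0.58],
  [[0.11,-0.12,0.03],0.7],
  [[0.13,-0.145,0.03],0.82],
  [[0.145,-0.16,0.03],0.95],
  [[0.1535,-0.171,0.03],1.07],
  [[0.1535,-0.171,0.02],1.15],
  [[0.1535,-0.171,0],1.15],
  [[0.1535,-0.171,0],1.15],
  [[0.1535,-0.171,0],1.15],
  [[0.1535,-0.171,0],1.15],
], grip=0)

```text
time: 29.5
position: [0.6701, 0.1089, 0.2637]
tool_rot: [3.142, 0.0, 0.001]
ft_force: [-0.2, 0.4, 0.2]
grip_width: 0.5
```

Run:
```python
from h import *
shot('scene','s12.png'); s=get_state(); p=s['position'];print(p,s['tool_rot'],s['joint_positions'],s['grip_width'])
im=cv2.imread('pics/raw_s12.png')
sub=im[150:215,265:310].max(axis=2)
for r in range(150,212,2): print(r,''.join('#' if v<45 else '+' if v<90 else '.' for v in sub[r-150]))
```

```text
[0.67028578 0.10890127 0.26413749] [-3.14144299e+00 -2.75421560e-04 -1.80297389e-03] [-0.17281822  0.36256874 -0.03813893  1.25218074  0.01362941  1.52593452
 -0.20890013] 0.49995461440372313
150 .....################################........
152 .....###+#....######################+........
154 .....#....#####++################+###+.......
156 ...........######+++##########+++########+...
158 ...........+####+++##+###########+..++++###+.
160 .............+##++++####+#####+....+###+++###
162 ...................#+++#+..+####+###+#++#++++
164 ...................####++....+#####++++++++++
166 ...................+#####+++#########++##++++
168 ...................+####+.####+++###++#######
170 ...................+###+..+#####+..###+..#++#
172 ....................++++#######+++++#########
174 .....................##############+#########
176 .......................###########...######++
178 ...................++....###++##+....##+.++++
180 ...................+......................+++
182 .....................++++.................+++
184 ......................+..+..................+
186 ........................+..+.................
188 ..........................+..+..........+....
190 ............................+..+............+
192 ........................###...++.+...........
194 ........................###.....++.+.........
196 ........................##+.......++++.......
198 ...+...................+##+.........++++.....
200 .......................+##+...........+.++...
202 ......................++##..............++.++
204 .......................+..................++.
206 ......+......................................
208 ......+++....................................
210 .....++...+..................................
```

Request:
carry_out([
  [[0,0,-0.03],0],
  [[0,0,-0.06],0],
  [[0,0,-0.08],0],
  [[0,0,-0.1],0],
  [[0,0,-0.115],0],
  [[0,0,-0.128],0],
  [[0,0,-0.134],0],
  [[0,0,-0.134],0],
  [[0,0,-0.134],0],
])

```text
time: 30.45
position: [0.6706, 0.1088, 0.1302]
tool_rot: [-3.141, 0.0, -0.002]
ft_force: [-0.6, 0.7, 0.4]
grip_width: 0.502
```

Request:
carry_out([
  [[-0.008,0.001,0],0],
  [[-0.016,0.001,0],0],
  [[-0.024,0.002,0],0],
  [[-0.032,0.0025,0],0],
  [[-0.04,0.003,0],0],
  [[-0.048,0.004,0],0],
  [[-0.056,0.0045,0],0],
  [[-0.063,0.005,0],0],
  [[-0.069,0.0055,0],0],
  [[-0.073,0.006,0],0],
  [[-0.075,0.006,0],0],
  [[-0.077,0.006,0],0],
  [[-0.077,0.006,0],0],
])

```text
time: 31.75
position: [0.5926, 0.1149, 0.1292]
tool_rot: [-3.141, -0.0, 0.001]
ft_force: [2.3, 0.5, 1.6]
grip_width: 0.5
```

Request:
carry_out([
  [[-0.001,0,0],0],
  [[-0.002,0,0],0],
  [[-0.003,0,0],0],
  [[-0.004,0,0],0],
  [[-0.004,0,0],0],
])

```text
time: 32.25
position: [0.5914, 0.1149, 0.1291]
tool_rot: [-3.141, 0.0, -0.008]
ft_force: [10.5, 1.1, -2.9]
grip_width: 0.523
```

Request:
carry_out([
  [[0.006,0,0],0],
  [[0.014,0,0],0],
  [[0.018,0,0],0],
  [[0.018,0,0.03],0],
  [[0.018,0,0.07],0],
  [[0.018,0,0.11],0],
  [[0.018,0,0.15],0],
  [[0.0,0,0.18],0],
  [[-0.04,0,0.19],0],
  [[-0.08,0,0.19],0],
  [[-0.1,0,0.19],0],
  [[-0.1,0,0.19],0],
  [[-0.1,0,0.19],0],
])

```text
time: 33.55
position: [0.4892, 0.1145, 0.3193]
tool_rot: [3.141, -0.0, 0.0]
ft_force: [1.5, -0.7, -0.5]
grip_width: 0.499
```

Run:
```python
from h import *
shot('top','t13.png');shot('scene','s13.png'); s=get_state(); print(s['position'],s['ft_force'],s['time'])
im=cv2.imread('pics/raw_s13.png'); a=cv2.imread('pics/raw_s6.png')
for n,m in(('s6',a),('s13',im)):
  print(n)
  for r in range(178,206): print(r,''.join('#' if v<45 else '+' if v<90 else '.' for v in m[r,270:298].max(axis=1)))
g=lambda n:cv2.cvtColor(cv2.imread('pics/raw_%s.png'%n),cv2.COLOR_BGR2GRAY).astype(np.float32)
print('cup vs s11',cv2.absdiff(g('s11')[160:192,302:330],g('s13')[160:192,302:330]).max(), cv2.phaseCorrelate(g('s11')[160:192,302:330],g('s13')[160:192,302:330]))
```

```text
[0.48976795 0.11438479 0.31878906] [-0.01525854 -0.28395412 -0.92115492] 33.65
s6
178 ..............++....###.....
179 .............+++.....+......
180 ..............++++..........
181 ..............++++..........
182 .........+#+....++++........
183 .........###....++.+........
184 .........###....++..++......
185 .........###......+..+......
186 .........##+.......+..+.....
187 .........##+.......+++.+....
188 .........##+.........+..+...
189 .........##+..........+..+..
190 .........##+...........++.+.
191 .........##+............++.+
192 ........+##+.............++.
193 .........+#+..............++
194 ...........................+
195 ............................
196 ............................
197 ............................
198 ............................
199 ............................
200 ............................
201 ............................
202 ............................
203 ............................
204 ............................
205 ............................
s13
178 ..............++....###.....
179 .............+++.....+......
180 ..............+++...
[... 216 characters left out ...]
....##+.......+++.+....
188 .........##+.........++++...
189 .........##+..........++.+..
190 .........##+...........++++.
191 .........##+............++++
192 ........+##+.............+++
193 .........+#+..............++
194 ...........................+
195 ............................
196 ............................
197 ............................
198 ............................
199 ............................
200 ............................
201 ............................
202 ............................
203 ............................
204 ............................
205 ............................
cup vs s11 4.0 ((0.0017508394219678536, -0.00316557088771674), 0.9932091539104779)
```

```bash
python3 -c "
from h import *
print(ticket.close_job())"
```

```text
the job is handed in; nothing more can be done
None
```

I handed the job in at about 34 s. As far as my checks show, everything is done. The hand-in gives no verdict.

**What I did:**
- I drew the cup out by its body, turned it round, stood it on the open desk and let go, then took it again by the handle.
- I pushed the shutter to its open stop with the cup, stood the filled cup on the pan and let go.
- I dragged the shutter shut by its post until it met the stop.

**Last checks:**
- **Shutter:** the post is back at the same pixels as before opening. The push force rose to about 10 N at the shut stop and about 5 N at the open one.
- **Cup:** its rim in the scene picture is at the position I calculated for an upright cup on the pan's centre. It did not move while I closed the shutter.
- **Balls:** the picture showed the tube empty, and a ball visible in the cup. The cup was also heavier than before, but that reading is noisy. I never counted all four balls.

**What failed or disagreed:**
- **First handle grip:** the fingers closed above the handle. In the pictures the fingertips sat about 24 mm higher than the reported TCP. I went 24 mm lower and the second grip held; I allowed for the offset after that.
- **Scene camera:** it read about 1 pixel off from the top camera and the arm, so I corrected for that.
- **Not checked:** I used all 12 pictures before letting go of the cup, so the checks after that were from pixel values only. I did not re-measure the bystanders, but no planned path went near them.

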